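Lock the retaining stop against a bottle on the shaker rail

ROBOT

A 7-joint arm with a two-finger parallel gripper is mounted at the origin on the work surface; the furniture and walls round the work are solid. World frame = base frame: x ahead of the robot, y to its left, z up, the work surface at z = 0. Lengths are in m, angles in rad, forces in N, time in s.
With the tool pointing down it reaches from about 0.4 to 0.875 m from the base axis. Payload 6.5 kg.
Tool frame: the origin (TCP) lies between the finger pads; the fingertips stand 19 mm ahead of it and the grasp point (between the pads) is the TCP (arm.finger_overhang is the distance from the TCP to the fingertips, in m); y points along the fingers, z is the direction in which the jaws open and shut, and the axes are right-handed (so a half turn about y gives the same grasp; the last joint's range is limited). The gripper opens to 85 mm and grips with 20 to 120 N. Pads are 22 mm wide; open, the fingers measure 114 mm over their backs; the gripper's body (76 mm by 85 mm) begins 54 mm behind the grasp point. The pads swing forward as they close: fully open they stand 13 mm farther back than shut.
Start: joints at [-1.235, 0.536, -0.004, 1.538, 0.003, 1.067, -0.071], TCP at [0.254, 0.598, 0.25] pointing down, gripper open.
Joint ranges: [-2.7, 2.7], [-0.37, 2.16], [-1.27, 1.26], [0.24, 2.4], [-1.31, 4.45], [0.19, 1.91], [-2.76, 2.76]. Speed limits (rad/s): [2.39, 2.39, 3.14, 3.14, 3.14, 3.14, 3.14].

INTERFACE

Orientations are given as a unit quaternion [w, x, y, z].
In Python, from station import arm gives the robot as it stands.
- The arm moves only by the tool play_rows, never from a script. Its argument "targets" is a list that holds one entry, the list of rows, each a list of 4 numbers: the shift along the tool's x, y, z in mm, then the turn about the tool's y in rad. A call has 1 to 20 rows; each row shifts and turns the commanded pose from where the row before left it, along the tool's axes as they then stand; what a row does not reach is not made up. A row lasts 1/12 s, in which the tool goes at most 41.7 mm and 7.16 degrees, less where a joint would pass 70% of its speed; a pose out of reach is approached as far as the arm can. A call with a gripper value outside its range is refused whole. "jaw" is the gripper command: -1 is shut, 1 is fully open, values between are in proportion, set as the call begins (left out, the last holds). The fingers move at their own pace and stop on an object; "squeeze" is the grip in N (left out, the last holds). Time passes only in rows, so rows that do not move let the fingers close. It gives the time, the measured TCP pose, the force and the opening at its end, in the units of the state.
- arm.get_state(): the state, without advancing time (a new reading comes with each control period).
- arm.capture(name): name is "side" or "top" or "wrist"; returns a dict with "img" (400x640x3 uint8, red, green, blue), "intrinsics" (3x3 intrinsics, pixels), "R" (3x3) and "t" (3): a world point X has camera coordinates R X + t. Camera axes: x right, y down, z forward; pixel columns grow to the right and rows downward; lengths in m; the calibration is good to about 2 mm. A picture is of the moment at which its call begins. There is no depth.
- arm.close_job(): hands the job in, once; it reports no verdict.
The state is a dict: "clock": time; "q": joint angles; "joint_vel": joint speeds; "effort": joint torques, N m; "position": TCP position; "orientation": TCP orientation; "wrist_force": force on the tool from outside, world axes, zero at the start; "torque": the same for the moment, N m; "opening": finger opening in m.
Only numpy, scipy, OpenCV 4.12 (cv2) and the standard library are available. Lean on these libraries where they do the work, as an engineer would, in place of code of your own. Each camera call takes 0.05 s, during which the arm holds its last target. There are 200 camera calls.

TASK

Secure the small amber bottle on the shaker before it is switched on: set the loose blue stop over the shaker's T-slot rail behind the bottle with its red-brown pad towards the bottle, and slide it along until the bottle sits upright in the V fence and the sprung pad is pushed in about half-way. Then press the red handle down against its spring as far as it needs to turn freely (never force it round), give it a quarter turn anticlockwise (seen from above) and let it spring back up, so that the stop stays locked in the slot. Do not disturb the beaker and the two vials standing about.

Things in the scene. Friction and masses are not known exactly. Their poses are not given: they have to be found in the camera images.
- shaker: Compact white bench shaker, fixed to the worktop: platform 150 x 200 mm, top 62 mm up; on it an aluminium T-slot rail, 60 mm wide (x), 270 mm long (y from -135 to +135), 30 mm high, sides free. Near the rail's +y end stands a black V fence, 46 mm high (see bottle). Origin: on the worktop under the middle; z up, y along the rail towards the fence, x away from the control panel.
- rail_top (a point): middle of the rail's top face, 92 mm above the worktop; axes as the shaker's. Slot along the rail's middle, open above over its whole length: throat 14 mm wide, lips 6 mm thick, under them a channel 36 mm wide, floor 20 mm below the rail's top
- bottle: small closed amber reagent bottle with dark blue cap, straight body of 46 mm diameter, 88 mm tall, about 0.17 kg; stands loose near the rail's middle line, 6 to 40 mm short of the V fence. The fence is bolted down firmly, but its place along the rail differs each time: the bottle's axis, when home in the V, is at y = 72 to 90 mm in the shaker's frame. Origin: centre of its underside, z up.
- stop: Loose blue stop, 0.38 kg: saddle that straddles the rail; starts upright on the worktop on its two skirts. Origin: at the skirts' feet, under the handle's axis; z up, y towards the pad. Plate 76 mm wide (x), y -40 to +70 mm, underside z = 18 mm: rests on the rail when seated. Skirts 63 mm apart inside, 68 over the lowest 6 mm, y -40 to +52. Upright behind the pad: y 64 to 70, up to z = 55 mm.
- handle (a point): grip point in the red bar handle, on the T-bolt's axis, 66 mm above the stop's origin when up. Bar 16 mm thick, 44 mm long, z = 44 to 80 mm in the stop's frame; below it a 17 mm stem and a 24 mm bush up to z = 32. Axes turn with it: y along the bar, x across. Bar and T-head lie alike: in line with the stop when unlocked, across when locked.
- t_head (a point): centre of the steel T-head under the plate: 30 mm long (along the bar), 11 mm wide, 6 mm thick; at z = 14 mm in the stop's frame when the handle is up. Axes as the handle's.
- pad_face (a point): middle of the pad's front face, 86 mm ahead of the handle's axis (y) and 40 mm above the stop's origin when not pressed; pad 46 mm wide, 26 mm high. Axes as the stop's.
- pad (a joint): how far the pad is pushed back into the stop, m: 0 free, 0.008 solid. Spring 1.5 N at first, then 0.5 N per mm (3.5 N half-way). The loose bottle's own friction on the rail pushes it in less than 1 mm; only the fence pushes it further.
- bolt_press (a joint): how far the handle is pushed down, m: 0 up, 0.008 at its end. Spring 3 N at first, then 1.2 N per mm (12.6 N at the end). With the stop on the rail the T-head is between the lips when up and cannot turn; it clears their underside from 0.005 on. Locked and let go, it stays at about 0.005, pulled up under the lips.
- bolt_turn (a joint): turn of the handle in the stop, rad: 0 bar in line with the stop, grows anticlockwise seen from above to 1.571 (end stop), bar across. Friction 0.05 N m, so it stays put.
- beaker: small glass beaker, 46 mm diameter, 58 mm tall, in front to the right; not to be disturbed. Origin: centre of its underside.
- white_vial: clear screw-cap vial with blue cap, 27 mm diameter, 61 mm tall, at the back to the right; not to be disturbed. Origin: centre of its underside.
- brown_vial: brown screw-cap vial with black cap, 24 mm diameter, 53 mm tall, at the back to the left; not to be disturbed. Origin: centre of its underside.
Things that resemble listed ones, but are neither listed nor needed, are in the scene too. Leave any green look-alike of the bottle alone.

How it is judged:
On the way, in this order (a step that is already met when the one before it is completed fails the run):
1. the stop sits down on the rail, pad towards the fence, its T-head down in the slot, handle still in line (z of stop in the frame of rail_top between -0.02 and -0.016 m and x of stop in the frame of rail_top between -0.003 and 0.003 m and angle between the y axis of stop and the y axis of rail_top, either way round below 0.06 rad and y of pad_face in the frame of shaker above -0.06 m and value of joint bolt_turn below 0.3 rad), for 0.1 s.
2. slid along until the bottle rests against the V fence and the pad is pushed in 3 to 7 mm, handle still in line (value of joint pad between 0.003 and 0.007 m and value of joint bolt_turn below 0.3 rad and linear speed of bottle below 0.005 m/s and angle between bottle's own z axis and vertical below 0.06 rad), for 0.1 s.
At the end, for the whole second after the job is handed in: Stop flat on the rail (2 mm, 0.06 rad, 3 mm sideways), handle turned over 1.4 rad and sprung up to 4 to 6.2 mm below its top, T-head under the lips; bottle upright (0.06 rad) on the rail in the V fence, held by the pad, pushed in 3 to 7 mm, with over 2 N; let go, at rest (value of joint bolt_turn above 1.4 rad and value of joint bolt_press between 0.004 and 0.0062 m and z of stop in the frame of rail_top between -0.02 and -0.016 m and z of t_head in the frame of rail_top below -0.0075 m and x of stop in the frame of rail_top between -0.003 and 0.003 m and angle between the y axis of stop and the y axis of rail_top, either way round below 0.06 rad and value of joint pad between 0.003 and 0.007 m and contact force between bottle and stop above 2 N and angle between bottle's own z axis and vertical below 0.06 rad and linear speed of each of stop, bottle below 0.01 m/s and z of bottle in the frame of rail_top below 0.004 m and y of bottle in the frame of rail_top above 0.067 m); the robot touches nothing.
It fails at once if the bottle is tipped over (angle between bottle's own z axis and vertical above 0.35 rad).
It fails at once if the beaker or a vial is moved more than 20 mm or knocked over (distance of any of beaker, white_vial, brown_vial from where it was at the start of the episode above 0.02 m or angle between any of beaker, white_vial, brown_vial's own z axis and vertical above 0.5 rad).
It fails at once if the handle is forced round on the rail without being pressed down (z of stop in the frame of rail_top between -0.03 and -0.016 m and value of joint bolt_turn between 0.4 and 1.2 rad and value of joint bolt_press below 0.0035 m).
It also fails if it takes over 61 s, if anything falls off the work surface, if the arm or the gripper's body presses on something with over 40 N, if the wrist force passes 120 N, or if a joint passes its speed limit or range.

## Working session

There is one attempt and no reset: what is moved stays moved. The work goes in short steps, Python scripts to look and compute and a tool call to move; the robot and the scene stay as the last step left them, time stands still between calls to the robot, and variables do not carry over. Pictures are saved under pics/ and viewed, about 8 in all and at most 12, crops included, and the job is handed in when it is done.

Besides the shell and the picture viewer there is one more tool, called as name(argument=value, ...), one argument or row to a line, values as JSON. play_rows: Moves the arm, as the interface text tells. Its arguments: {"type":"object","properties":{"targets":{"type":"array"},"jaw":{"type":"number"},"squeeze":{"type":"number"}},"required":["targets"]}

```bash
mkdir -p pics; ls; cat > h.py <<'E'
from station import arm
import numpy as np, cv2
def cap(n,f=None):
    c=arm.capture(n)
    if f: cv2.imwrite('pics/'+f,c['img'][:,:,::-1])
    return c
def pix(c,X):
    p=np.array(c['intrinsics'])@(np.array(c['R'])@np.array(X,float)+np.array(c['t'])); return p[:2]/p[2]
def ray(c,u,v,z):
    R=np.array(c['R']);t=np.array(c['t']);o=-R.T@t
    d=R.T@np.linalg.solve(np.array(c['intrinsics']),[u,v,1.]); return o+d*(z-o[2])/d[2]
def cam(c): return -np.array(c['R']).T@np.array(c['t'])
E
python3 - <<'E'
from h import *
s=arm.get_state(); print(s)
a=cap('top','top0.png');b=cap('side','side0.png')
for c in(a,b): print(cam(c),np.array(c['R'])[2])
E
```

```text
pics
{'clock': 0.0, 'q': array([-1.23518341,  0.53719763, -0.00443233,  1.538888  ,  0.00263689,
        1.06729996, -0.0712262 ]), 'joint_vel': array([ 1.21295114e-03, -1.00965466e-04, -1.06450645e-03, -5.93823494e-05,
        9.51367596e-04, -1.09041617e-03,  2.68196245e-05]), 'effort': array([ 4.52398790e-04, -5.83408356e+01,  1.04911018e+00, -2.59097618e+01,
        1.24032845e-02,  9.78890603e-03, -3.15321209e-06]), 'position': array([0.25399651, 0.59765573, 0.24938695]), 'orientation': array([-0.69225957,  0.69351628, -0.14115628,  0.1410204 ]), 'wrist_force': array([-0.22859391,  0.43662633,  0.70407669]), 'torque': array([-0.00204337, -0.02385445,  0.028264  ]), 'opening': 0.08531423704821144}
[ 0.49318042 -0.03650913  0.94235708] [ 0.03217745  0.01855302 -0.99930996]
[0.5673358  0.78740585 0.49004631] [-0.01572934 -0.89558069 -0.44462097]
```

View pics/top0.png

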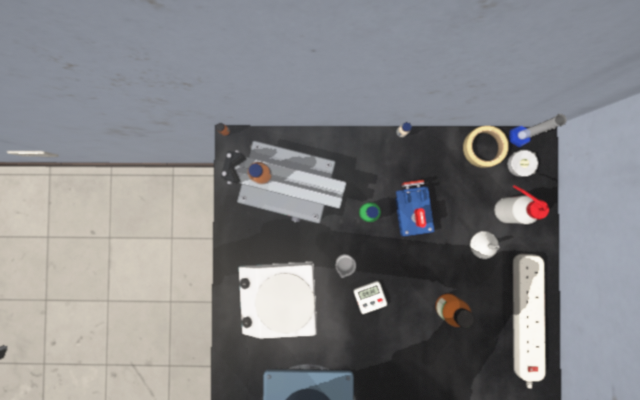

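View pics/side0.png

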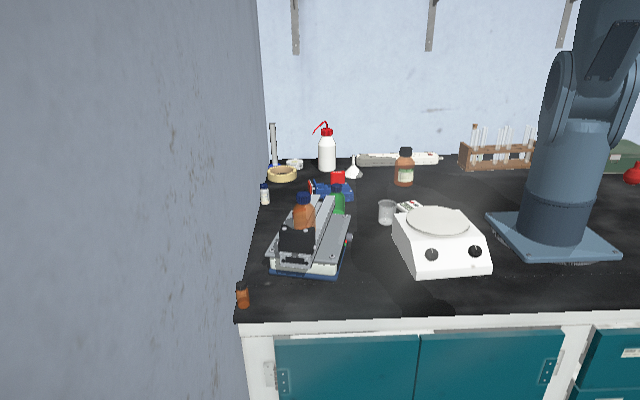

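Top view: shaker with rail (345,190)→fence (235,168), amber bottle (260,172), green look-alike (369,212), blue stop (415,208) with red handle (420,217) and pad (413,185). Beaker is at (345,265), white vial (404,130), brown vial (223,129). Candidates for the bottle are amber (260,172) on the rail, green (369,212) and the big brown one (453,310), and I choose the one on the rail. Candidates for the stop are the blue body with red handle (415,208) and the blue-footed stand (520,135), and I choose the former. I'll check this in one close crop.

```bash
python3 - <<'E'
from h import *
a=cap('top')
i=a['img'][115:245,210:450,::-1]
cv2.imwrite('pics/crop1.png',cv2.resize(i,None,fx=3.33,fy=3.33,interpolation=cv2.INTER_CUBIC))
for n,u,v,z in [('rail end R1',348,181,.092),('bottlecap',256,170,.18),('handle',420,217,.08),('beaker',345,265,.03),('wv',404,130,.03),('bv',223,129,.03),('green',371,212,.08)]: print(n,ray(a,u,v,z).round(4))
print(a['intrinsics'])
E
```

```text
rail end R1 [ 0.5666 -0.0902  0.092 ]
bottlecap [0.5804 0.1021 0.18  ]
handle [ 0.4866 -0.2545  0.08  ]
beaker [ 0.3698 -0.0877  0.03  ]
wv [ 0.6964 -0.229   0.03  ]
bv [0.6976 0.2115 0.03  ]
green [ 0.4971 -0.1435  0.08  ]
[[377.74246063   0.         317.04784867]
 [  0.         377.74246063 201.20646081]
 [  0.           0.           1.        ]]
```

View pics/crop1.png

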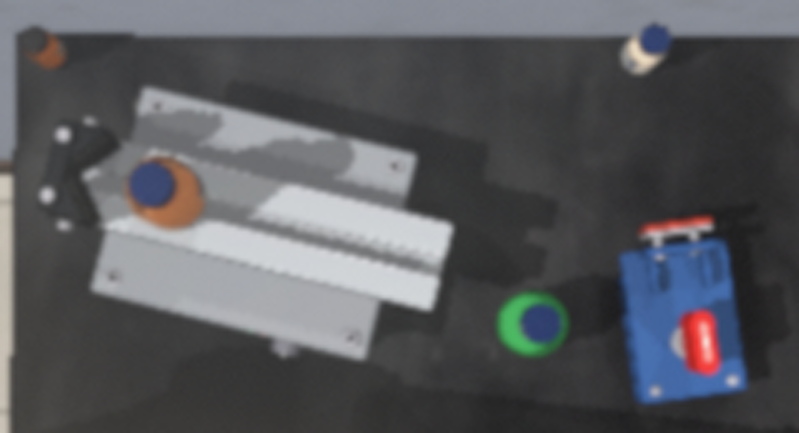

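```bash
cat >> h.py <<'E'
def red(c,z,box):
    i=c['img'].astype(int);m=((i[:,:,0]>150)&(i[:,:,1]<70)&(i[:,:,2]<80)).astype(np.uint8)
    k=np.zeros_like(m);k[box[1]:box[3],box[0]:box[2]]=m[box[1]:box[3],box[0]:box[2]]
    v,u=np.nonzero(k); P=np.array([ray(c,x,y,z)[:2] for x,y in zip(u,v)]); 
    r=cv2.minAreaRect(P.astype(np.float32)*1000); return len(u),(u.mean(),v.mean()),P.mean(0),r
E
python3 - <<'E'
from h import *
a=cap('top')
f=lambda x,y,z:ray(a,210+x/3.333-.35,115+y/3.333-.35,z)
P=[f(*p,.062)[:2] for p in[(143,87),(416,152),(365,360),(91,291)]]
print(np.round(P,4)); print('sides',[round(np.hypot(*(P[i]-P[i-1])),4) for i in range(4)])
mid=np.mean(P,0); d=(P[0]-P[1]+P[3]-P[2]); yaw=np.arctan2(d[1],d[0]);print('mid',mid,'dir y deg',np.degrees(yaw))
R=[f(453,223,.092)[:2],f(433,310,.092)[:2]];print('rail end',np.round(R,4),np.hypot(*(R[0]-R[1])))
e=np.mean(R,0);u=np.array([np.cos(yaw),np.sin(yaw)]);print('mid from end',e+.135*u,'off axis',np.cross(u,e-mid))
n,px,m,r=red(a,.08,(410,200,435,235));print(n,px,m,r)
B=[f(641,403,.023)[:2],f(746,387,.023)[:2]];F=[f(621,253,.055)[:2],f(722,240,.055)[:2]]
print('stop back',np.round(B,4),np.hypot(*(B[0]-B[1])),'front',np.round(F,4),np.hypot(*(F[0]-F[1])),np.mean(F,0)-np.mean(B,0))
print('pad top',f(643,230,.053),f(712,222,.053))
print('cap', f(153,185,.088+.092))
E
```

```text
[[ 0.6628  0.1325]
 [ 0.6176 -0.0602]
 [ 0.4716 -0.0254]
 [ 0.5186  0.1674]]
sides [np.float64(0.1484), np.float64(0.198), np.float64(0.1501), np.float64(0.1984)]
mid [0.56764456 0.05355462] dir y deg 76.55080321145094
rail end [[ 0.5653 -0.0847]
 [ 0.5064 -0.0715]] 0.06037043166876526
mid from end [0.56721421 0.05322408] off axis 0.0003416617677085669
81 (np.float64(418.58024691358025), np.float64(216.85185185185185)) [ 0.48687529 -0.251283  ] ((486.57122802734375, -254.4834442138672), (37.44779968261719, 20.469629287719727), 6.238600730895996)
stop back [[ 0.441  -0.2254]
 [ 0.4531 -0.3012]] 0.07677670002097821 front [[ 0.5479 -0.2049]
 [ 0.5575 -0.2756]] 0.07132672023786105 [0.10563045 0.02311209]
pad top [ 0.56434743 -0.22069936  0.053     ] [ 0.57025946 -0.26911421  0.053     ]
cap [0.58003512 0.10299574 0.18      ]<stdin>:8: DeprecationWarning: Arrays of 2-dimensional vectors are deprecated. Use arrays of 3-dimensional vectors instead. (deprecated in NumPy 2.0)
```

```bash
cat >> h.py <<'E'
from scipy.spatial.transform import Rotation as Ro
def TR(s): q=np.array(s['orientation']); return Ro.from_quat(q[[1,2,3,0]]).as_matrix()
def pose(s=None):
    s=s or arm.get_state(); T=TR(s); return np.array(s['position']),T
def plan(X,s=None):
    p,T=pose(s); return (T.T@(np.array(X)-p))*1000
E
python3 - <<'E'
from h import *
p,T=pose(); print(T.round(3)); print('toolz yaw',np.degrees(np.arctan2(T[1,2],T[0,2])))
print(plan([.486,-.255,.25]),plan([.52,.1,.25]))
E
```

```text
[[ 0.92  -0.     0.391]
 [-0.391 -0.001  0.92 ]
 [ 0.    -1.    -0.001]]
toolz yaw 66.9807463817499
[ 5.46987214e+02  5.18930617e-01 -6.94296689e+02] [ 4.39460590e+02  1.60938610e-01 -3.54268901e+02]
```

play_rows(
  targets=[
    [[22,0,-17.7,0],[22,0,-17.7,0],[22,0,-17.7,0],[22,0,-17.7,0],[22,0,-17.7,0],[22,0,-17.7,0],[22,0,-17.7,0],[22,0,-17.7,0],[22,0,-17.7,0],[22,0,-17.7,0],[22,0,-17.7,0],[22,0,-17.7,0],[22,0,-17.7,0],[22,0,-17.7,0],[22,0,-17.7,0],[22,0,-17.7,0],[22,0,-17.7,0],[22,0,-17.7,0],[22,0,-17.7,0],[22,0,-17.7,0]],
  ],
  jaw=1,
)

```text
clock: 1.87
position: [0.5211, 0.099, 0.2503]
orientation: [0.693, -0.693, 0.141, -0.141]
wrist_force: [0.7, 0.3, 0.6]
opening: 0.0852
```

play_rows(
  targets=[
    [[0,0,0,0.12],[0,0,0,0.12],[0,0,0,0.12],[0,0,0,0.12],[0,0,0,0.12],[0,0,0,0.12],[0,0,0,0.12],[0,0,0,0.12],[0,0,0,0.12],[0,0,0,0.12],[0,0,0,0.12],[0,0,0,0.12],[0,0,0,0.12],[0,0,0,0.12],[0,0,0,0.12],[0,0,0,0.12],[0,0,0,0.12],[0,0,0,0.12],[0,0,0,0.12],[0,0,0,0.12]],
  ],
)

```text
clock: 3.53
position: [0.5206, 0.1005, 0.2502]
orientation: [0.118, -0.118, 0.697, -0.697]
wrist_force: [-0.2, -0.3, 0.3]
opening: 0.0856
```

```bash
python3 - <<'E'
from h import *
s=arm.get_state();p,T=pose(s);print(s['clock'],p,np.degrees(np.arctan2(T[1,2],T[0,2])),s['q'].round(2),plan([.486,-.255,.25],s))
E
```

```text
3.5333 [0.52059898 0.10046412 0.25023427] -70.8578269951386 [-0.82  0.39  0.7   1.89 -0.31  0.97 -1.22] [1.49247326e+02 2.09049421e-01 3.24464290e+02]
```

play_rows(
  targets=[
    [[15,0,32.4,0],[15,0,32.4,0],[15,0,32.4,0],[15,0,32.4,0],[15,0,32.4,0],[15,0,32.4,0],[15,0,32.4,0],[15,0,32.4,0],[15,0,32.4,0],[15,0,32.4,0],[0,0,0,0.1],[0,0,0,0.1],[0,0,0,0]],
  ],
)

```text
clock: 4.62
position: [0.487, -0.2558, 0.2501]
orientation: [-0.047, 0.048, -0.705, 0.706]
wrist_force: [0.1, 0.7, 0.5]
opening: 0.0858
```

```bash
python3 - <<'E'
from h import *
s=arm.get_state();p,T=pose(s);print(s['clock'],p,np.degrees(np.arctan2(T[1,2],T[0,2])),s['q'].round(2))
c=cap('wrist','w1.png');print(cam(c),np.array(c['R'])[2],pix(c,[.486,-.255,.08]),c['intrinsics'][0][0])
t=cap('top');print(red(t,.08,(410,200,435,235)))
E
```

```text
4.6167 [ 0.48695665 -0.25581113  0.25008595] -82.27684469825925 [-0.2   0.46  0.8   1.84 -0.39  1.   -0.67]
[ 0.56038215 -0.24649284  0.37297278] [-0.28515838 -0.03830539 -0.95771467] [316.35547982 183.42778965] 316.5152612017459
(35, (np.float64(418.22857142857146), np.float64(211.57142857142858)), array([ 0.498849  , -0.25050935]), ((497.88812255859375, -252.26075744628906), (13.623456001281738, 18.1412353515625), 0.3843285143375397))
```

View pics/w1.png

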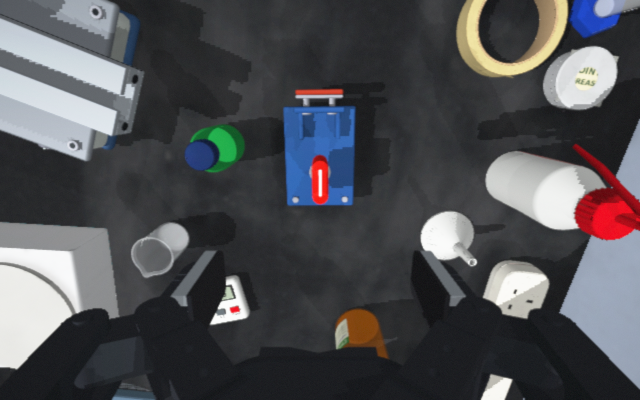

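Wrist view: stop plate spans (285,107)–(354,205) and the red bar runs (320,156)–(320,203). The pad at (320,93) points along world +x, and the green look-alike at (215,148) is clear.

```bash
python3 - <<'E'
from h import *
c=cap('wrist');i=c['img'].astype(int)
m=((i[:,:,0]>140)&(i[:,:,1]<80)&(i[:,:,2]<90));m[:140]=0;m[215:]=0;m[:,:290]=0;m[:,350:]=0
v,u=np.nonzero(m);print('red',u.min(),u.max(),v.min(),v.max())
for vv in range(v.min(),v.max()+1,6): print(vv,u[v==vv].min(),u[v==vv].max(),end='; ')
ue,ve=u[v>185].mean(),v.max()
print('rear end z.08',ray(c,ue,v.max()+.5,.08)[:2],'centre',ray(c,ue,v.max()+.5,.08)[:2]-[.022*.99,.003])
b=((i[:,:,2]>100)&(i[:,:,0]<80)&(i[:,:,2]>i[:,:,1]+30)).astype(np.uint8);b[:100]=0;b[215:]=0;b[:,:275]=0;b[:,365:]=0
v,u=np.nonzero(b);print('blue',u.min(),u.max(),v.min(),v.max())
L=[];Rr=[]
for vv in range(140,200,10): 
    x=u[v==vv];L.append(ray(c,x.min()-.5,vv,.023)[:2]);Rr.append(ray(c,x.max()+.5,vv,.023)[:2])
L=np.array(L);Rr=np.array(Rr);print('w',(L-Rr)[:,1]); M=(L+Rr)/2;f=np.polyfit(M[:,0],M[:,1],1);print('axis yaw',np.degrees(np.arctan(f[0])),'y at .486',np.polyval(f,.486))
print('back',ray(c,320,v.max()+.5,.023)[:2])
E
```

```text
red 313 329 157 204
157 317 318; 163 314 327; 169 314 328; 175 314 328; 181 314 328; 187 314 328; 193 314 328; 199 314 327; rear end z.08 [ 0.46612977 -0.26117523] centre [ 0.44434977 -0.26417523]
blue 285 356 107 205
w [0.07591582 0.07551111 0.07620327 0.074679   0.07537631 0.07608676]
axis yaw 7.920215795590834 y at .486 -0.2577981520710796
back [ 0.44636971 -0.26354784]
```

play_rows(
  targets=[
    [[0,16,2,0],[0,24,0,0],[0,24,0,0],[0,24,0,0],[0,24,0,0],[0,24,0,0],[0,20,0,0],[0,16,0,0],[0,8,0,0],[0,4,0,0],[0,0,0,0],[0,0,0,0]],
  ],
)

```text
clock: 5.77
position: [0.4882, -0.2573, 0.0671]
orientation: [-0.05, 0.049, -0.705, 0.706]
wrist_force: [-0.7, -0.1, 0.7]
opening: 0.085
```

play_rows(
  targets=[
    [[0,0,0,0],[0,0,0,0],[0,0,0,0],[0,0,0,0],[0,0,0,0],[0,0,0,0],[0,0,0,0],[0,0,0,0],[0,0,0,0],[0,0,0,0],[0,0,0,0],[0,0,0,0]],
  ],
  jaw=-1,
  squeeze=50,
)

```text
clock: 6.77
position: [0.4877, -0.2573, 0.0664]
orientation: [-0.05, 0.049, -0.705, 0.706]
wrist_force: [0.1, -0.3, 3.6]
opening: 0.0152
```

play_rows(
  targets=[
    [[0,-4,0,0],[0,-10,0,0],[0,-16,0,0],[0,-20,0,0],[0,-20,0,0],[0,-20,0,0],[0,-20,0,0],[0,-12,0,0],[0,-8,0,0],[0,0,0,0],[0,0,0,0]],
  ],
)

```text
clock: 7.68
position: [0.4874, -0.2567, 0.1959]
orientation: [0.049, -0.05, 0.706, -0.705]
wrist_force: [0.3, -0.5, -3.1]
opening: 0.0157
```

```bash
cat >> h.py <<'E'
MID=np.array([.5674,.0534]);YAW=np.radians(76.55);U=np.array([np.cos(YAW),np.sin(YAW)]);V=np.array([U[1],-U[0]])
def st():
    s=arm.get_state();p,T=pose(s);d=p[:2]-MID
    print('t',s['clock'],p.round(4),'toolz',np.degrees(np.arctan2(T[1,2],T[0,2])).round(2),'rail x,y mm',(1000*d@V).round(2),(1000*d@U).round(2),'F',s['wrist_force'].round(2),'Frail',(s['wrist_force'][:2]@U).round(2),'tz',s['torque'].round(3),'open',s['opening'].round(4),'q',s['q'].round(2));return s
def go(x,y,z,s): 
    P=MID+x/1000*V+y/1000*U; return plan([P[0],P[1],z],s).round(1)
E
python3 - <<'E'
from h import *
s=st();print(go(0,-81,.196,s))
c=cap('wrist','w2.png')
E
```

```text
Traceback (most recent call last):
  File "h.py", line 27, in st
    print('t',s['clock'],p.round(4),'toolz',np.degrees(np.arctan2(T[1,2],T[0,2])).round(2),'rail x,y mm',(1000*d@V).round(2),(1000*d@U).round(2),'F',s['wrist_force'].round(2),'Frail',(s['wrist_force'][:2]@U).round(2),'tz',s['torque'].round(3),'open',s['opening'].round(4),'q',s['q'].round(2));return s
                                                                                                                                                                                                                                                          ^^^^^^^^^^^^^^^^^^
AttributeError: 'float' object has no attribute 'round'
```

```bash
sed -i "s/s\['opening'\].round(4)/round(s['opening'],4)/" h.py; python3 - <<'E'
from h import *
s=st();print(go(0,-81,.196,s))
c=cap('wrist','w2.png')
E
```

```text
t 7.6833 [ 0.4874 -0.2567  0.1959] toolz -81.97 rail x,y mm -5.74 -320.17 F [ 0.35 -0.48 -3.1 ] Frail -0.39 tz [-0.014  0.109  0.025] open 0.0157 q [-0.16  0.54  0.75  1.88 -0.46  0.9  -0.61]
[ -92.9    0.  -220.5]
```

View pics/w2.png

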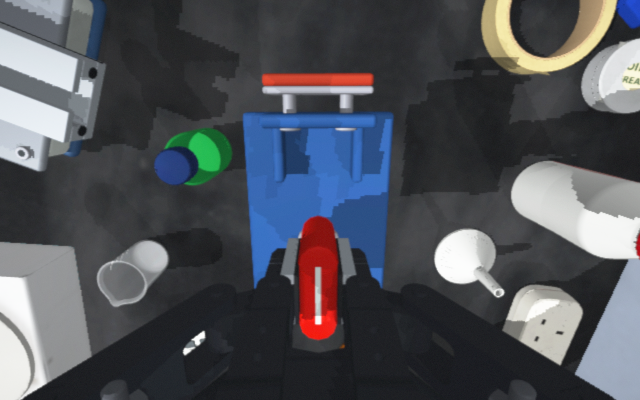

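Wrist view: the stop hangs straight in the jaws, bar (318,216–338) in line, pad at (318,78).

```bash
python3 - <<'E'
from h import *
p,T=pose();c=cap('wrist');h=np.array([-T[0,0],-T[1,0]])
for n,u,v,z in[('pad front top',318,73.5,.183),('upright front top',318,112.5,.185),('bar front',318,216,.207),('bar rear',318,339,.207),('uprL',243,114,.185),('uprR',392,114,.185)]:
    d=ray(c,u,v,z)[:2]-p[:2];print(n,'ahead',(1000*d@h).round(1),'right',(1000*(d@[h[1],-h[0]])).round(1))
E
```

```text
pad front top ahead 84.8 right 0.7
upright front top ahead 69.8 right 0.6
bar front ahead 33.1 right 0.7
bar rear ahead -22.5 right 0.6
uprL ahead 69.2 right -29.9
uprR ahead 69.2 right 30.8
```

play_rows(
  targets=[
    [[0,0,0,-0.06],[0,0,0,-0.1],[0,0,0,-0.12],[0,0,0,-0.12],[0,0,0,-0.12],[0,0,0,-0.12],[0,0,0,-0.12],[0,0,0,-0.12],[0,0,0,-0.12],[0,0,0,-0.1],[0,0,0,-0.06],[0,0,0,-0.036],[0,0,0,0],[0,0,0,0]],
  ],
)

```text
clock: 8.95
position: [0.487, -0.257, 0.1955]
orientation: [0.437, -0.438, 0.556, -0.555]
wrist_force: [0.2, -0.0, -3.9]
opening: 0.0153
```

```bash
python3 - <<'E'
from h import *
s=st();print(go(0,-81,.196,s))
E
```

```text
t 8.95 [ 0.487  -0.257   0.1955] toolz -13.55 rail x,y mm -5.96 -320.61 F [ 0.2  -0.05 -3.91] Frail 0.0 tz [-0.065  0.004  0.   ] open 0.0153 q [ 0.06  0.47  0.45  1.87 -0.26  0.86  0.4 ]
[-239.6   -0.5    5.5]
```

play_rows(
  targets=[
    [[-8,0,0.5,0],[-16,0,0.5,0],[-22,0,0.5,0],[-24,0,0.5,0],[-24,0,0.5,0],[-24,0,0.5,0],[-24,0,0.5,0],[-24,0,0.5,0],[-24,0,0.5,0],[-22,0,0.5,0],[-16,0,0.5,0],[-8,0,0,0],[-4,0,0,0],[0,0,0,0],[0,0,0,0]],
  ],
)

```text
clock: 10.2
position: [0.5485, -0.0261, 0.1962]
orientation: [-0.437, 0.438, -0.555, 0.556]
wrist_force: [0.4, -0.7, -4.3]
opening: 0.0153
```

```bash
python3 - <<'E'
from h import *
s=st();print(go(0,-81,.196,s))
cap('wrist','w3.png');cap('top','t3.png')
E
```

```text
t 10.2 [ 0.5485 -0.0261  0.1962] toolz -13.54 rail x,y mm 0.07 -81.73 F [ 0.4  -0.67 -4.32] Frail -0.56 tz [-0.07   0.    -0.027] open 0.0153 q [-0.35  0.46  0.41  1.88 -0.23  0.86 -0.06]
[-0.7  0.2 -0.1]
```

View pics/w3.png

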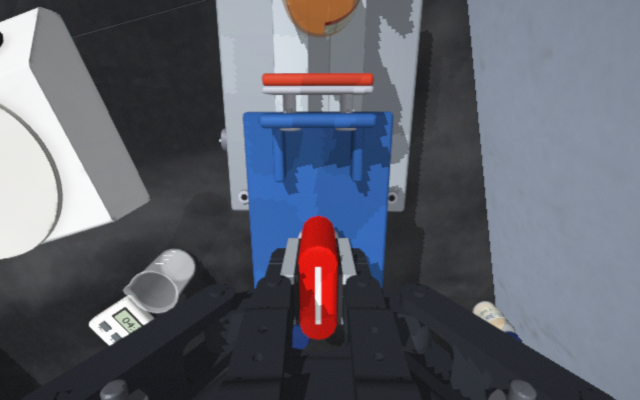

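```bash
python3 - <<'E'
from h import *
p,T=pose();c=cap('wrist');h=np.array([-T[0,0],-T[1,0]]);r=np.array([h[1],-h[0]])
g=lambda u,v,z:[(1000*(ray(c,u,v,z)[:2]-p[:2])@k).round(1) for k in(h,r)]
print('screws',g(243.5,197,.062),g(392,198,.062),'upr',g(243,114,.185),g(392,114,.185))
i=cv2.cvtColor(c['img'],cv2.COLOR_RGB2GRAY).astype(int)
for v in (10,30,50,66): print(v,list(i[v,215:430:1]) if v==50 else '', [ (u,i[v,u+2]-i[v,u-2]) for u in range(200,440) if abs(i[v,u+2]-i[v,u-2])>28])
E
```

```text
screws [np.float64(-4.6), np.float64(-62.2)] [np.float64(-5.6), np.float64(63.9)] upr [np.float64(68.0), np.float64(-29.7)] [np.float64(68.0), np.float64(31.5)]
10  [(214, np.int64(90)), (215, np.int64(123)), (216, np.int64(135)), (217, np.int64(121)), (218, np.int64(50)), (273, np.int64(42)), (283, np.int64(-34)), (284, np.int64(-57)), (285, np.int64(-65)), (286, np.int64(-82)), (287, np.int64(-68)), (288, np.int64(-38)), (348, np.int64(-37)), (352, np.int64(36)), (410, np.int64(40)), (411, np.int64(56)), (412, np.int64(52)), (413, np.int64(45)), (418, np.int64(-34)), (419, np.int64(-68)), (420, np.int64(-99)), (421, np.int64(-90)), (422, np.int64(-73)), (423, np.int64(-39))]
30  [(215, np.int64(36)), (216, np.int64(101)), (217, np.int64(129)), (218, np.int64(134)), (219, np.int64(103)), (220, np.int64(41)), (273, np.int64(29)), (294, np.int64(-47)), (295, np.int64(-74)), (296, np.int64(-76)), (297, np.int64(-70)), (298, np.int64(-45)), (378, np.int64(38)), (379, np.int64(56)), (380, np.int64(61)), (381, np.int64(57)), (393, np.int64(-38)), (394, np.int64(-56)), (395, np.int64(-55))
[... 3758 characters left out ...]
(377, np.int64(60)), (378, np.int64(61)), (379, np.int64(58)), (415, np.int64(-57)), (416, np.int64(-95)), (417, np.int64(-109)), (418, np.int64(-97)), (419, np.int64(-64))]
66  [(218, np.int64(63)), (219, np.int64(113)), (220, np.int64(137)), (221, np.int64(136)), (222, np.int64(86)), (223, np.int64(35)), (273, np.int64(37)), (274, np.int64(41)), (275, np.int64(43)), (305, np.int64(-42)), (306, np.int64(-89)), (307, np.int64(-106)), (308, np.int64(-102)), (309, np.int64(-64)), (381, np.int64(34)), (382, np.int64(32)), (384, np.int64(39)), (387, np.int64(37)), (413, np.int64(-30)), (414, np.int64(-72)), (415, np.int64(-114)), (416, np.int64(-115)), (417, np.int64(-96)), (418, np.int64(-56))]
```

Platform mid (u≈318 at z 0.062) agrees with the stop mid (317.5), so lateral and yaw alignment are good. Lowering now.

play_rows(
  targets=[
    [[0,6,0,0],[0,10,0,0],[0,10,0,0],[0,6,0,0],[0,3,0,0],[0,3,0,0],[0,3,0,0],[0,2,0,0],[0,2,0,0],[0,2,0,0],[0,2,0,0],[0,2,0,0],[0,1,0,0],[0,1,0,0],[0,0,0,0],[0,0,0,0]],
  ],
)

```text
clock: 11.68
position: [0.5488, -0.025, 0.1433]
orientation: [-0.438, 0.438, -0.555, 0.555]
wrist_force: [0.4, -0.1, -3.8]
opening: 0.015
```

```bash
python3 - <<'E'
from h import *
s=st()
E
```

```text
t 11.6833 [ 0.5488 -0.025   0.1433] toolz -13.47 rail x,y mm 0.18 -80.56 F [ 0.45 -0.13 -3.77] Frail -0.02 tz [-0.115  0.048  0.021] open 0.015 q [-0.32  0.53  0.38  1.91 -0.28  0.75 -0.03]
```

play_rows(
  targets=[
    [[0,1,0,0],[0,1,0,0],[0,1,0,0],[0,0,0,0],[0,0,0,0],[0,0,0,0]],
  ],
)

```text
clock: 12.18
position: [0.549, -0.025, 0.1406]
orientation: [-0.438, 0.438, -0.555, 0.555]
wrist_force: [-0.9, 0.6, 1.3]
opening: 0.0153
```

```bash
python3 - <<'E'
from h import *
s=st()
E
```

```text
t 12.1833 [ 0.549  -0.025   0.1406] toolz -13.47 rail x,y mm 0.3 -80.49 F [-0.9   0.64  1.27] Frail 0.41 tz [ 0.04   0.391 -0.022] open 0.0153 q [-0.32  0.54  0.37  1.91 -0.28  0.74 -0.02]
```

play_rows(
  targets=[
    [[-1,0,0,0],[-2,0,0,0],[-3,0,0,0],[-3,0,0,0],[-3,0,0,0],[-2,0,0,0],[-2,0,0,0],[-1,0,0,0],[-1,0,0,0],[0,0,0,0],[0,0,0,0]],
  ],
)

```text
clock: 13.1
position: [0.5531, -0.0073, 0.1404]
orientation: [-0.438, 0.438, -0.555, 0.555]
wrist_force: [-0.4, -3.2, 3.2]
opening: 0.0156
```

```bash
python3 - <<'E'
from h import *
s=st();cap('wrist','w4.png')
E
```

```text
t 13.1 [ 0.5531 -0.0073  0.1404] toolz -13.46 rail x,y mm 0.26 -62.38 F [-0.42 -3.24  3.17] Frail -3.25 tz [-0.735  0.075 -0.035] open 0.0156 q [-0.35  0.54  0.37  1.9  -0.28  0.75 -0.05]
```

View pics/w4.png

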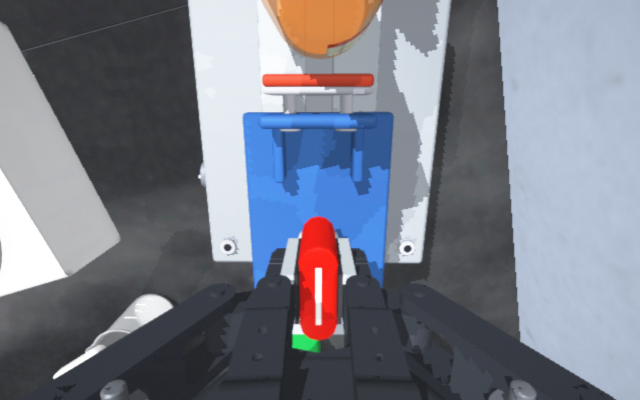

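play_rows(
  targets=[
    [[-2,-0.4,0,0],[-2,0,0,0],[-2,0,0,0],[-2,0,0,0],[-2,0,0,0],[-1,0,0,0],[-1,0,0,0],[0,0,0,0]],
  ],
)

```text
clock: 13.82
position: [0.5557, 0.0043, 0.1406]
orientation: [0.438, -0.438, 0.555, -0.555]
wrist_force: [-1.0, -3.4, 1.1]
opening: 0.0152
```

play_rows(
  targets=[
    [[-2,0,0,0],[-2,0,0,0],[-1,0,0,0],[-1,0,0,0],[0,0,0,0]],
  ],
)

```text
clock: 14.23
position: [0.5573, 0.0106, 0.1407]
orientation: [0.438, -0.438, 0.555, -0.555]
wrist_force: [-0.8, -2.1, -0.8]
opening: 0.0154
```

play_rows(
  targets=[
    [[-2,0,0,0],[-2,0,0,0],[-1,0,0,0],[-1,0,0,0],[0,0,0,0]],
  ],
)

```text
clock: 14.65
position: [0.5586, 0.0164, 0.1406]
orientation: [0.438, -0.438, 0.555, -0.555]
wrist_force: [0.1, -2.1, -1.7]
opening: 0.0153
```

```bash
python3 - <<'E'
from h import *
s=st();c=cap('top','t5.png')
w=cap('wrist');a=w['img'][0:140,190:450,::-1];b=c['img'][125:225,215:360,::-1]
a=cv2.resize(a,None,fx=3,fy=3);b=cv2.resize(b,None,fx=4,fy=4,interpolation=cv2.INTER_CUBIC)
cv2.imwrite('pics/b5.png',b[:, :])
E
```

```text
t 14.65 [0.5586 0.0164 0.1406] toolz -13.44 rail x,y mm 0.04 -38.03 F [ 0.11 -2.08 -1.74] Frail -1.99 tz [-0.464  0.079  0.007] open 0.0153 q [-0.39  0.55  0.37  1.88 -0.28  0.76 -0.1 ]
```

View pics/b5.png

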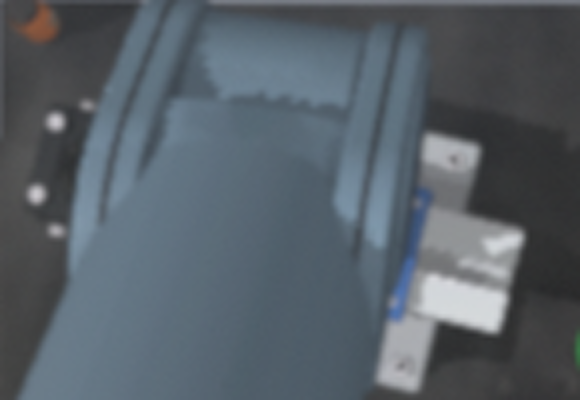

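The arm hides the bottle from the top camera (only the fence end at left shows). I'll feel for the fence in 2 mm steps.

play_rows(
  targets=[
    [[-1,0,0,0],[-1,0,0,0],[0,0,0,0],[0,0,0,0]],
  ],
)

```text
clock: 15.08
position: [0.559, 0.018, 0.1406]
orientation: [0.438, -0.438, 0.555, -0.555]
wrist_force: [0.2, -1.6, -2.1]
opening: 0.015
```

play_rows(
  targets=[
    [[-1,0,0,0],[-1,0,0,0],[0,0,0,0],[0,0,0,0]],
  ],
)

```text
clock: 15.42
position: [0.5595, 0.0201, 0.1406]
orientation: [0.438, -0.438, 0.555, -0.555]
wrist_force: [0.3, -2.1, -2.4]
opening: 0.0156
```

play_rows(
  targets=[
    [[-1,0,0,0],[-1,0,0,0],[0,0,0,0],[0,0,0,0]],
  ],
)

```text
clock: 15.75
position: [0.56, 0.022, 0.1406]
orientation: [0.438, -0.438, 0.555, -0.555]
wrist_force: [-0.6, -1.5, -2.5]
opening: 0.0153
```

```bash
python3 - <<'E'
from h import *
st();st()
c=cap('wrist');cv2.imwrite('pics/w6.png',cv2.resize(c['img'][0:140,190:450,::-1],None,fx=3,fy=3))
c=cap('side');cv2.imwrite('pics/s6.png',cv2.resize(c['img'][165:295,245:385,::-1],None,fx=4,fy=4,interpolation=cv2.INTER_CUBIC))
E
```

```text
t 15.75 [0.56   0.022  0.1406] toolz -13.45 rail x,y mm 0.09 -32.24 F [-0.61 -1.46 -2.49] Frail -1.57 tz [-0.213  0.056 -0.049] open 0.0153 q [-0.4   0.55  0.37  1.88 -0.28  0.76 -0.11]
t 15.75 [0.56   0.022  0.1406] toolz -13.45 rail x,y mm 0.09 -32.24 F [-0.61 -1.46 -2.49] Frail -1.57 tz [-0.213  0.056 -0.049] open 0.0153 q [-0.4   0.55  0.37  1.88 -0.28  0.76 -0.11]
```

View pics/w6.png

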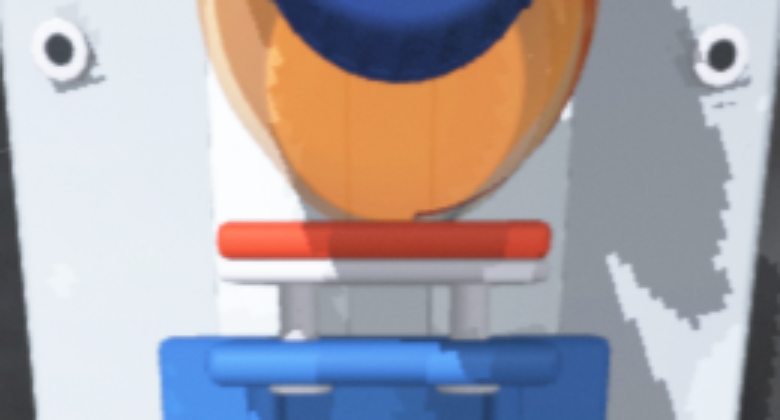

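Wrist crop: bottle face touches the pad (crop row ~218), and the pad stands free with its rods fully out. Pad row against upright row gives the pad travel directly (~2.6 px/mm).

```bash
cat >> h.py <<'E'
def padrow(c):
    i=c['img'].astype(int);o=[]
    for lab,m in(('pad',(i[:,:,0]>110)&(i[:,:,1]<85)&(i[:,:,2]<80)&(i[:,:,0]>i[:,:,1]+70)),('up',(i[:,:,2]>90)&(i[:,:,0]<100)&(i[:,:,2]>i[:,:,1]+30))):
        r=[]
        for u in list(range(268,290))+list(range(350,368)):
            v=np.nonzero(m[60:135,u])[0]
            if len(v): r.append(60+v.min())
        o.append(np.mean(r).round(2))
    return o,(o[1]-o[0]).round(2)
E
python3 - <<'E'
from h import *
s=st();c=cap('wrist');print(padrow(c))
E
```

```text
t 15.85 [0.56   0.022  0.1407] toolz -13.45 rail x,y mm 0.12 -32.24 F [ 0.56 -0.88 -2.2 ] Frail -0.73 tz [-0.202  0.132 -0.011] open 0.0154 q [-0.4   0.55  0.37  1.88 -0.28  0.76 -0.11]
([np.float64(79.47), np.float64(112.8)], np.float64(33.33))
```

play_rows(
  targets=[
    [[-1,0.3,0,0],[-1,0,0,0],[-1,0,0,0],[-1,0,0,0],[0,0,0,0],[0,0,0,0]],
  ],
)

```text
clock: 16.4
position: [0.5612, 0.0256, 0.1406]
orientation: [-0.438, 0.438, -0.555, 0.555]
wrist_force: [-0.5, -3.8, 1.8]
opening: 0.0152
```

```bash
python3 - <<'E'
from h import *
s=st();c=cap('wrist');print(padrow(c))
E
```

```text
t 16.4 [0.5612 0.0256 0.1406] toolz -13.47 rail x,y mm 0.46 -28.52 F [-0.49 -3.77  1.8 ] Frail -3.78 tz [-0.928  0.211  0.02 ] open 0.0152 q [-0.41  0.56  0.37  1.88 -0.28  0.76 -0.11]
([np.float64(79.95), np.float64(113.1)], np.float64(33.15))
```

```bash
sed -i 's/np.mean(r).round(2)/np.median(r)/; s/(o\[1\]-o\[0\]).round(2)/o[1]-o[0]/' h.py; cat > m.py <<'E'
from h import *
s=st();c=cap('wrist');print(padrow(c))
E
python3 m.py
```

```text
t 16.45 [0.5613 0.0255 0.1406] toolz -13.47 rail x,y mm 0.5 -28.54 F [-0.43 -3.67  1.58] Frail -3.67 tz [-0.888  0.244  0.027] open 0.0152 q [-0.41  0.56  0.37  1.88 -0.28  0.76 -0.11]
([np.float64(84.0), np.float64(113.0)], np.float64(29.0))
```

play_rows(
  targets=[
    [[-1,-0.1,0,0],[-1,0,0,0],[-1,0,0,0],[0,0,0,0],[0,0,0,0]],
  ],
)

```text
clock: 16.92
position: [0.5617, 0.0286, 0.1406]
orientation: [-0.438, 0.438, -0.555, 0.555]
wrist_force: [-1.1, -3.8, 1.9]
opening: 0.0153
```

```bash
python3 m.py
```

```text
t 16.9167 [0.5617 0.0286 0.1406] toolz -13.46 rail x,y mm 0.26 -25.46 F [-1.09 -3.79  1.95] Frail -3.94 tz [-1.035  0.201 -0.   ] open 0.0153 q [-0.41  0.56  0.37  1.87 -0.28  0.76 -0.12]
([np.float64(84.0), np.float64(113.0)], np.float64(29.0))
```

play_rows(
  targets=[
    [[-1,0,0,0],[-1,0,0,0],[0,0,0,0],[0,0,0,0]],
  ],
)

```text
clock: 17.3
position: [0.5622, 0.0306, 0.1405]
orientation: [-0.438, 0.438, -0.555, 0.555]
wrist_force: [-0.2, -3.7, 3.3]
opening: 0.0152
```

```bash
python3 m.py
```

```text
t 17.3 [0.5622 0.0306 0.1405] toolz -13.46 rail x,y mm 0.2 -23.39 F [-0.18 -3.74  3.33] Frail -3.68 tz [-1.118  0.199  0.002] open 0.0152 q [-0.41  0.56  0.37  1.87 -0.28  0.76 -0.12]
([np.float64(84.0), np.float64(113.0)], np.float64(29.0))
```

```bash
python3 - <<'E'
from h import *
c=cap('wrist')
for u in(275,358): print(u,[tuple(int(k) for k in c['img'][v,u]) for v in range(64,104,2)])
E
```

```text
275 [(251, 253, 254), (251, 253, 254), (251, 253, 254), (251, 253, 254), (251, 253, 254), (245, 170, 169), (254, 115, 86), (254, 126, 95), (254, 114, 84), (252, 101, 72), (237, 83, 60), (194, 109, 108), (251, 252, 253), (251, 252, 254), (237, 239, 245), (166, 170, 178), (244, 248, 250), (249, 252, 253), (249, 252, 253), (249, 252, 253)]
358 [(171, 180, 187), (174, 182, 189), (173, 181, 189), (173, 181, 189), (174, 182, 189), (162, 101, 100), (177, 68, 49), (186, 72, 55), (180, 66, 48), (178, 64, 46), (197, 68, 49), (160, 84, 77), (176, 176, 186), (193, 195, 208), (191, 193, 203), (155, 155, 165), (168, 175, 184), (171, 180, 189), (172, 180, 189), (173, 181, 190)]
```

Pad is still at row 74 (my red threshold was too strict on the lit part), so it is not pressed yet. I'll fix the mask and continue.

```bash
sed -i "s/(i\[:,:,0\]>110)&(i\[:,:,1\]<85)&(i\[:,:,2\]<80)&(i\[:,:,0\]>i\[:,:,1\]+70)/(i[:,:,0]>140)\&(i[:,:,0]>i[:,:,1]+50)\&(i[:,:,2]<i[:,:,1]+5)/; s/np.median(r)/np.mean(r).round(2)/" h.py; python3 m.py
```

```text
t 17.4 [0.5622 0.0306 0.1405] toolz -13.46 rail x,y mm 0.21 -23.43 F [-0.51 -3.97  2.36] Frail -3.98 tz [-1.073  0.209  0.033] open 0.0149 q [-0.41  0.56  0.37  1.87 -0.28  0.76 -0.12]
([np.float64(73.3), np.float64(113.25)], np.float64(39.95))
```

play_rows(
  targets=[
    [[-1,-0.2,0,0],[-1,0,0,0],[0,0,0,0],[0,0,0,0]],
  ],
)

```text
clock: 17.78
position: [0.5625, 0.0328, 0.1406]
orientation: [0.438, -0.438, 0.555, -0.555]
wrist_force: [-0.5, -3.1, 1.4]
opening: 0.0151
```

```bash
python3 m.py
```

```text
t 17.7833 [0.5625 0.0328 0.1406] toolz -13.44 rail x,y mm -0.01 -21.16 F [-0.54 -3.12  1.42] Frail -3.16 tz [-0.878  0.221 -0.046] open 0.0151 q [-0.42  0.56  0.37  1.87 -0.28  0.76 -0.13]
([np.float64(72.95), np.float64(113.15)], np.float64(40.2))
```

play_rows(
  targets=[
    [[-1,-0.1,0,0],[-1,0,0,0],[0,0,0,0],[0,0,0,0]],
  ],
)

```text
clock: 18.17
position: [0.5628, 0.0346, 0.1406]
orientation: [0.438, -0.438, 0.555, -0.555]
wrist_force: [-0.7, -3.5, -1.3]
opening: 0.0151
```

```bash
python3 m.py
```

```text
t 18.1667 [0.5628 0.0346 0.1406] toolz -13.45 rail x,y mm -0.11 -19.35 F [-0.72 -3.48 -1.29] Frail -3.55 tz [-0.767  0.222  0.028] open 0.0151 q [-0.42  0.56  0.37  1.87 -0.28  0.76 -0.13]
([np.float64(74.4), np.float64(113.12)], np.float64(38.72))
```

Contact with the fence: force up while Fz fell, and the pad started to yield. Push another 4 mm.

play_rows(
  targets=[
    [[-1,0.1,0,0],[-1,0,0,0],[-1,0,0,0],[-1,0,0,0],[0,0,0,0],[0,0,0,0]],
  ],
)

```text
clock: 18.72
position: [0.5636, 0.0377, 0.1406]
orientation: [-0.438, 0.438, -0.555, 0.555]
wrist_force: [-1.6, -4.5, 0.2]
opening: 0.0153
```

```bash
python3 m.py; python3 - <<'E'
from h import *
c=cap('wrist');cv2.imwrite('pics/w7.png',cv2.resize(c['img'][0:140,190:450,::-1],None,fx=3,fy=3))
E
```

```text
t 18.7167 [0.5636 0.0377 0.1406] toolz -13.48 rail x,y mm -0.03 -16.15 F [-1.65 -4.51  0.2 ] Frail -4.77 tz [-1.284  0.454  0.046] open 0.0153 q [-0.43  0.56  0.37  1.87 -0.28  0.76 -0.14]
([np.float64(74.4), np.float64(113.22)], np.float64(38.81999999999999))
```

View pics/w7.png

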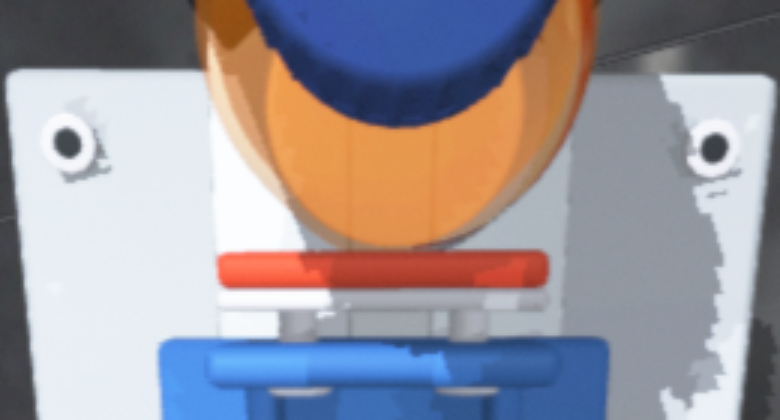

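Wrist crop: bottle sits against the pad (crop row 250), and the pad top edge moved 222→251 in the crop (≈10 px). That is about 3.8 mm pressed and agrees with the 3.9 mm travelled since contact. Now press the handle down.

play_rows(
  targets=[
    [[-0.5,1,0,0],[0,1,0,0],[0,1,0,0],[0,1,0,0],[0,1,0,0],[0,1,0,0],[0,0.6,0,0],[0,0,0,0],[0,0,0,0],[0,0,0,0]],
  ],
)

```text
clock: 19.65
position: [0.5638, 0.0378, 0.1348]
orientation: [-0.437, 0.438, -0.555, 0.555]
wrist_force: [-5.0, -5.8, 8.4]
opening: 0.0151
```

```bash
sed -i "s/60+v.min()/60+(v.max() if lab=='pad' else v.min())/" h.py; python3 m.py
```

```text
t 19.65 [0.5638 0.0378 0.1348] toolz -13.5 rail x,y mm 0.09 -16.05 F [-5.03 -5.81  8.4 ] Frail -6.82 tz [-1.544  1.233  0.086] open 0.0151 q [-0.42  0.57  0.37  1.87 -0.29  0.75 -0.13]
([np.float64(95.0), np.float64(113.95)], np.float64(18.950000000000003))
```

play_rows(
  targets=[
    [[0,0.8,0,0],[0,0.7,0,0],[0,0,0,0],[0,0,0,0],[0,0,0,0]],
  ],
)

```text
clock: 20.12
position: [0.5638, 0.0378, 0.1335]
orientation: [-0.437, 0.438, -0.555, 0.555]
wrist_force: [-5.8, -5.0, 10.8]
opening: 0.0157
```

```bash
python3 m.py
```

```text
t 20.1167 [0.5638 0.0378 0.1335] toolz -13.5 rail x,y mm 0.11 -16.02 F [-5.79 -4.99 10.77] Frail -6.2 tz [-1.472  1.303  0.014] open 0.0157 q [-0.42  0.57  0.37  1.87 -0.29  0.75 -0.13]
([np.float64(95.0), np.float64(114.0)], np.float64(19.0))
```

play_rows(
  targets=[
    [[0,0,-0.5,0],[0,0,0,-0.08],[0,0,0,-0.08],[0,0,0,-0.08],[0,0,0,0],[0,0,0,0]],
  ],
)

```text
clock: 20.67
position: [0.5634, 0.0378, 0.1336]
orientation: [-0.501, 0.501, -0.499, 0.499]
wrist_force: [-5.7, -6.9, 10.0]
opening: 0.0152
```

```bash
python3 m.py
```

```text
t 20.6667 [0.5634 0.0378 0.1336] toolz 0.26 rail x,y mm -0.29 -16.12 F [-5.7  -6.86 10.03] Frail -8.0 tz [-1.516  1.36   0.036] open 0.0152 q [-0.38  0.56  0.3   1.87 -0.24  0.74  0.06]
([np.float64(98.72), np.float64(111.87)], np.float64(13.150000000000006))
```

Turns freely (about 0.04 N m), so I continue to the end stop.

play_rows(
  targets=[
    [[0,0,0,-0.08],[0,0,0,-0.1],[0,0,0,-0.1],[0,0,0,-0.1],[0,0,0,-0.1],[0,0,0,-0.1],[0,0,0,-0.1],[0,0,0,-0.1],[0,0,0,-0.1],[0,0,0,-0.1],[0,0,0,-0.1],[0,0,0,-0.1],[0,0,0,-0.06],[0,0,0,-0.05],[0,0,0,0],[0,0,0,0]],
  ],
)

```text
clock: 22.05
position: [0.5621, 0.0366, 0.1332]
orientation: [-0.699, 0.701, -0.099, 0.097]
wrist_force: [-7.0, -7.6, 10.6]
opening: 0.0152
```

```bash
python3 - <<'E'
from h import *
st()
E
```

```text
t 22.05 [0.5621 0.0366 0.1332] toolz 74.11 rail x,y mm -1.21 -17.54 F [-7.   -7.61 10.61] Frail -9.03 tz [-2.118  1.779 -0.007] open 0.0152 q [-0.13  0.55 -0.03  1.85  0.02  0.74  1.13]
```

```bash
python3 - <<'E'
from h import *
c=cap('wrist','w8.png');print(cam(c))
# predicted pixels for stop features in rail frame (y ahead of stop axis, at x=-20..)
for y in(64,70,82,86): print(y,[pix(c,np.r_[MID+x/1000*V+(-16.5+y)/1000*U,.074+z/1000]).round(1) for x,z in((-23,53),(23,53))])
E
```

```text
[0.49341789 0.05640462 0.25635828]
64 [array([466.2, 216. ]), array([457.5, 307.2])]
70 [array([480.2, 215.5]), array([470.3, 306.8])]
82 [array([508.1, 214.4]), array([495.8, 305.9])]
86 [array([517.5, 214. ]), array([504.3, 305.6])]
```

View pics/w8.png

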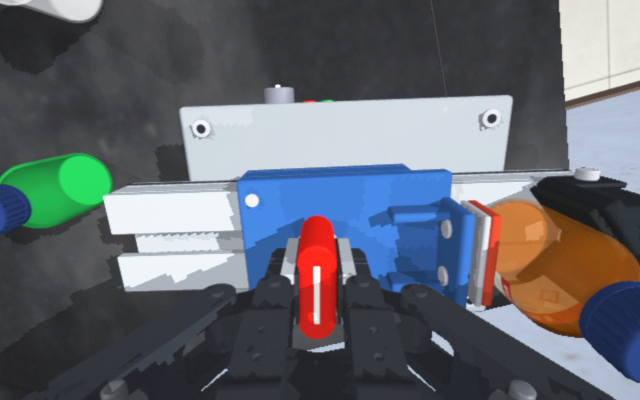

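Wrist view: bar now lies across (318,216–338). The pad's top edge is at about (498,210), with the upright (472,215) behind it and the bottle held against it. I'll measure the gap.

```bash
python3 - <<'E'
from h import *
c=cap('wrist');i=c['img']
cv2.imwrite('pics/w8c.png',cv2.resize(i[185:315,420:540,::-1],None,fx=5,fy=4.5,interpolation=cv2.INTER_NEAREST))
for v in(204,212,230,250,270,285): print(v,[ '%d:%d,%d,%d'%(u,*i[v,u]) for u in range(452,508,2)])
E
```

```text
204 ['452:43,80,138', '454:46,86,148', '456:50,91,155', '458:77,109,167', '460:123,140,172', '462:122,126,134', '464:134,137,145', '466:144,145,154', '468:154,156,164', '470:166,162,169', '472:162,116,117', '474:154,59,47', '476:167,57,42', '478:175,59,42', '480:186,82,71', '482:218,186,192', '484:228,232,238', '486:183,192,202', '488:169,176,185', '490:158,164,171', '492:156,153,155', '494:155,134,120', '496:158,128,109', '498:160,127,106', '500:152,113,86', '502:182,121,79', '504:197,125,69', '506:203,128,67']
212 ['452:39,70,118', '454:37,69,118', '456:36,69,121', '458:42,74,124', '460:43,77,130', '462:43,80,137', '464:46,86,148', '466:49,90,155', '468:50,94,160', '470:71,101,153', '472:122,130,145', '474:132,133,142', '476:133,135,143', '478:141,144,152', '480:157,158,168', '482:171,168,176', '484:163,118,118', '486:154,61,48', '488:166,56,41', '490:176,60,43', '492:181,62,44', '494:191,85,51', '496:200,116,59', '498:200,124,61', '500:201,125,63', '502:200,126,61', '504:200,124,61', '506:202,127,65']
230 ['452:76,94,130', '454:39,70,116', '456:36,68,116', '458:39,69,117', '460:41
[... 1240 characters left out ...]
42', '486:175,64,47', '488:185,62,42', '490:186,62,46', '492:180,61,40', '494:165,63,45', '496:184,121,78', '498:195,123,69', '500:196,124,69', '502:196,124,68', '504:197,124,68', '506:194,124,67']
285 ['452:34,68,114', '454:35,68,116', '456:42,77,133', '458:42,77,131', '460:48,89,151', '462:50,93,161', '464:47,84,144', '466:43,82,139', '468:82,92,119', '470:102,103,108', '472:102,103,109', '474:117,120,125', '476:134,135,143', '478:170,173,181', '480:172,175,184', '482:152,143,151', '484:173,62,48', '486:183,62,44', '488:185,62,44', '490:181,61,41', '492:159,55,40', '494:109,100,92', '496:159,161,146', '498:155,157,150', '500:169,161,147', '502:153,86,78', '504:159,101,91', '506:144,51,48']
```

View pics/w8c.png

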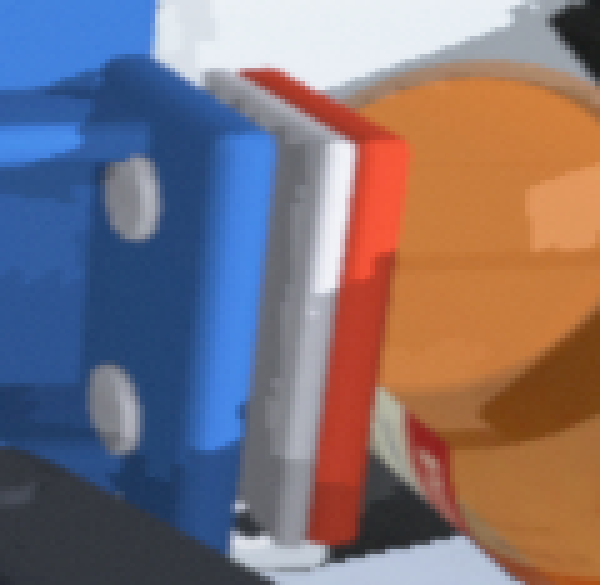

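Bar is across. Pad reads roughly 2.2–3.5 mm pressed in this view, so the stop backed off a little during the turn. Before springing up I push 1.8 mm towards the fence (tool z is now along the rail) and finish the turn.

play_rows(
  targets=[
    [[0,0,0.6,-0.02],[0,0,0.6,-0.02],[0,0,0.6,0],[0,0,0,0],[0,0,0,0],[0,0,0,0]],
  ],
)

```text
clock: 22.65
position: [0.5625, 0.0372, 0.1331]
orientation: [-0.7, 0.704, -0.085, 0.083]
wrist_force: [-7.2, -10.9, 10.6]
opening: 0.0155
```

```bash
cat > m2.py <<'E'
from h import *
st();c=cap('wrist');i=c['img'].astype(int)
for v in (225,235,250,265):
    r=i[v]; b=[u for u in range(455,500) if r[u,2]>130 and r[u,2]>r[u,0]+70]; d=[u for u in range(470,530) if r[u,0]>140 and r[u,0]>r[u,1]*2.2]
    ub,ud=max(b)+1,max(d)+1
    R=lambda u,z:(1000*(ray(c,u,v,z)[:2]-MID)@U)
    yu,yp=R(ub,.129),R(ud,.127); print(v,ub,ud,'upright y %.1f pad y %.1f gap %.1f'%(yu,yp,yp-yu))
E
python3 m2.py
```

```text
t 22.65 [0.5625 0.0372 0.1331] toolz 76.35 rail x,y mm -1.01 -16.94 F [ -7.22 -10.85  10.6 ] Frail -12.23 tz [-2.642  1.802  0.04 ] open 0.0155 q [-0.12  0.55 -0.04  1.85  0.03  0.75  1.16]
225 476 502 upright y 50.8 pad y 63.2 gap 12.4
235 475 500 upright y 51.0 pad y 63.0 gap 12.0
250 473 497 upright y 51.1 pad y 62.8 gap 11.8
265 471 495 upright y 51.2 pad y 63.1 gap 11.9
```

play_rows(
  targets=[
    [[0,0,0.7,0],[0,0,0.7,0],[0,0,0.6,0],[0,0,0,0],[0,0,0,0],[0,0,0,0]],
  ],
)

```text
clock: 23.2
position: [0.5633, 0.0385, 0.1332]
orientation: [-0.7, 0.704, -0.085, 0.083]
wrist_force: [-6.4, -12.2, 10.7]
opening: 0.0154
```

```bash
python3 m2.py
```

```text
t 23.2 [0.5633 0.0385 0.1332] toolz 76.33 rail x,y mm -0.55 -15.41 F [ -6.43 -12.21  10.71] Frail -13.37 tz [-3.022  1.623  0.109] open 0.0154 q [-0.12  0.55 -0.03  1.85  0.03  0.75  1.15]
225 476 498 upright y 52.3 pad y 62.9 gap 10.6
235 474 496 upright y 52.1 pad y 62.8 gap 10.7
250 472 494 upright y 52.2 pad y 63.0 gap 10.9
265 470 491 upright y 52.3 pad y 62.8 gap 10.6
```

Pad is now about 4.3–5.3 mm in and its face stays at y≈62.9, so the bottle is home. Back off the stored sideways push before letting the handle up.

play_rows(
  targets=[
    [[0,0,-0.8,0],[0,0,-0.8,0],[0,0,-0.8,0],[0,0,0,0],[0,0,0,0]],
  ],
)

```text
clock: 23.67
position: [0.5632, 0.0382, 0.1335]
orientation: [-0.701, 0.703, -0.084, 0.083]
wrist_force: [-6.6, -8.1, 11.4]
opening: 0.0151
```

```bash
python3 m2.py
```

```text
t 23.6667 [0.5632 0.0382 0.1335] toolz 76.39 rail x,y mm -0.57 -15.8 F [-6.59 -8.05 11.36] Frail -9.37 tz [-1.978  1.42   0.009] open 0.0151 q [-0.12  0.55 -0.04  1.85  0.03  0.74  1.16]
225 476 498 upright y 52.2 pad y 62.8 gap 10.7
235 475 497 upright y 52.4 pad y 63.1 gap 10.8
250 473 494 upright y 52.5 pad y 62.9 gap 10.5
265 471 492 upright y 52.6 pad y 63.2 gap 10.6
```

play_rows(
  targets=[
    [[-0.5,0,-0.8,0],[-0.5,0,-0.8,0],[-0.5,0,-0.6,0],[0,0,0,0],[0,0,0,0]],
  ],
)

```text
clock: 24.13
position: [0.5628, 0.0379, 0.1341]
orientation: [-0.702, 0.702, -0.083, 0.084]
wrist_force: [-2.7, -5.1, 9.4]
opening: 0.0157
```

```bash
python3 m2.py
```

```text
t 24.1333 [0.5628 0.0379 0.1341] toolz 76.44 rail x,y mm -0.83 -16.13 F [-2.66 -5.1   9.38] Frail -5.58 tz [-1.299  0.761 -0.017] open 0.0157 q [-0.12  0.54 -0.04  1.86  0.03  0.74  1.16]
225 476 498 upright y 52.2 pad y 63.0 gap 10.8
235 475 496 upright y 52.4 pad y 62.9 gap 10.4
250 472 494 upright y 52.1 pad y 63.1 gap 11.0
265 470 491 upright y 52.2 pad y 62.9 gap 10.7
```

Stop holds its place and the push is nearly balanced. Let the handle up slowly.

play_rows(
  targets=[
    [[0,-0.5,0,0],[0,-0.5,0,0],[0,-0.5,0,0],[0,-0.5,0,0],[0,0,0,0],[0,0,0,0],[0,0,0,0]],
  ],
)

```text
clock: 24.77
position: [0.5628, 0.0379, 0.1356]
orientation: [-0.702, 0.702, -0.083, 0.084]
wrist_force: [-1.4, -4.5, 7.6]
opening: 0.015
```

```bash
python3 m2.py
```

```text
t 24.7667 [0.5628 0.0379 0.1356] toolz 76.45 rail x,y mm -0.85 -16.1 F [-1.45 -4.47  7.55] Frail -4.68 tz [-1.317  0.442  0.021] open 0.015 q [-0.12  0.54 -0.04  1.86  0.03  0.74  1.16]
225 474 496 upright y 52.2 pad y 63.0 gap 10.9
235 473 494 upright y 52.4 pad y 62.9 gap 10.5
250 471 491 upright y 52.5 pad y 62.7 gap 10.2
265 469 489 upright y 52.6 pad y 62.9 gap 10.3
```

play_rows(
  targets=[
    [[0,-0.5,0,0],[0,-0.5,0,0],[0,-0.5,0,0],[0,0,0,0],[0,0,0,0]],
  ],
)

```text
clock: 25.23
position: [0.5627, 0.0379, 0.1357]
orientation: [-0.702, 0.702, -0.083, 0.084]
wrist_force: [3.5, -6.0, -5.7]
opening: 0.0155
```

```bash
python3 m2.py
```

```text
t 25.2333 [0.5627 0.0379 0.1357] toolz 76.46 rail x,y mm -0.97 -16.15 F [ 3.49 -6.   -5.75] Frail -5.03 tz [-1.283 -0.648 -0.018] open 0.0155 q [-0.12  0.54 -0.04  1.86  0.03  0.74  1.16]
225 474 496 upright y 52.2 pad y 63.0 gap 10.9
235 473 494 upright y 52.4 pad y 62.9 gap 10.5
250 471 491 upright y 52.5 pad y 62.7 gap 10.2
265 469 489 upright y 52.6 pad y 63.0 gap 10.3
```

play_rows(
  targets=[
    [[0,0.6,0,0],[0,0,0,0],[0,0,0,0]],
  ],
)

```text
clock: 25.53
position: [0.5628, 0.0379, 0.1356]
orientation: [-0.702, 0.702, -0.083, 0.084]
wrist_force: [0.9, -4.8, 0.8]
opening: 0.0153
```

play_rows(
  targets=[
    [[0,0,0,0],[0,0,0,0],[0,0,0,0],[0,0,0,0],[0,0,0,0],[0,0,0,0]],
  ],
  jaw=0,
)

```text
clock: 26.03
position: [0.5619, 0.0388, 0.1355]
orientation: [0.702, -0.702, 0.083, -0.083]
wrist_force: [0.1, 0.3, 1.1]
opening: 0.0427
```

```bash
python3 m2.py
```

```text
t 26.0333 [0.5619 0.0388 0.1355] toolz 76.51 rail x,y mm -1.92 -15.49 F [0.06 0.3  1.11] Frail 0.31 tz [ 0.022  0.031 -0.008] open 0.0427 q [-0.12  0.54 -0.04  1.86  0.03  0.74  1.16]
225 473 494 upright y 52.3 pad y 62.7 gap 10.4
235 471 493 upright y 52.1 pad y 63.1 gap 10.9
250 469 490 upright y 52.2 pad y 62.9 gap 10.6
265 467 488 upright y 52.3 pad y 63.1 gap 10.8
```

Released; the gap stayed at 10.7 mm, so the clamp holds. Retract straight up.

play_rows(
  targets=[
    [[0,-4,0,0],[0,-8,0,0],[0,-14,0,0],[0,-20,0,0],[0,-24,0,0],[0,-24,0,0],[0,-24,0,0],[0,-16,0,0],[0,-8,0,0],[0,0,0,0],[0,0,0,0],[0,0,0,0]],
  ],
)

```text
clock: 27.08
position: [0.5612, 0.0383, 0.2763]
orientation: [-0.702, 0.702, -0.084, 0.082]
wrist_force: [-0.7, -0.0, -0.2]
opening: 0.0429
```

```bash
python3 - <<'E'
from h import *
st();c=cap('wrist');i=c['img'].astype(int)
# bar centre/angle from red mask near predicted handle
b=pix(c,np.r_[MID-.018*U,.148]);print('pred handle',b)
m=((i[:,:,0]>140)&(i[:,:,1]<85)&(i[:,:,2]<90)).astype(np.uint8)
n,l,s_,ce=cv2.connectedComponentsWithStats(m)
for k in range(1,n):
    if s_[k,4]>40:
        v,u=np.nonzero(l==k);P=np.array([ray(c,x,y,.149)[:2] for x,y in zip(u,v)])*1000;r=cv2.minAreaRect(P.astype(np.float32))
        print(s_[k],ce[k].round(1),'rail mm',((P.mean(0)/1000-MID)@V*1000).round(1),((P.mean(0)/1000-MID)@U*1000).round(1),r[1],r[2])
        # long axis dir
        w=np.linalg.svd(P-P.mean(0),full_matrices=False)[2][0];print('axis deg vs rail',np.degrees(np.arctan2(w@V,w@U)).round(1))
cap('wrist','w9.png')
s=cap('side');cv2.imwrite('pics/s9.png',s['img'][:,:,::-1])
j=s['img'][180:290,255:370].astype(int);m=((j[:,:,0]>110)&(j[:,:,1]<j[:,:,0]*.65)&(j[:,:,2]<j[:,:,1]*.8)).astype(np.uint8)
n,l,q,ce=cv2.connectedComponentsWithStats(m);k=1+np.argmax(q[1:,4]);print('bottle side',q[k],[(v+180,255+np.nonzero(l[v]==k)[0].mean().round(1)) for v in range(q[k,1],q[k,1]+q[k,3],4)])
h=(MID+.086*U);print(pix(s,np.r_[h,.1]),pix(s,np.r_[h,.15]))
E
```

```text
t 27.0833 [0.5612 0.0383 0.2763] toolz 76.49 rail x,y mm -2.55 -16.1 F [-0.71 -0.05 -0.15] Frail -0.21 tz [0.003 0.041 0.036] open 0.0429 q [-0.12  0.36 -0.04  1.74  0.02  1.04  1.17]
pred handle [316.02592071 196.17095981]
[309 166  18  56 775] [317.5 192.7] rail mm -3.1 -16.8 (14.232667922973633, 47.13301086425781) 76.8875732421875
axis deg vs rail 90.1
[402 172   6  42 158] [404.5 194.7] rail mm -1.4 54.9 (3.6953842639923096, 35.04874801635742) 77.3772201538086
axis deg vs rail 89.4
[449 176  16  14 101] [457.  182.8] rail mm -11.5 96.8 (16.766754150390625, 6.591389179229736) 34.2039909362793
axis deg vs rail 41.9
bottle side [ 34  35  23  14 142] [(215, np.float64(297.5)), (219, np.float64(297.6)), (223, np.float64(306.0)), (227, np.float64(304.5))]
[301.16872365 237.31959304] [300.14106496 214.73302198]
```

```bash
python3 - <<'E'
from h import *
c=cap('wrist');i=c['img'].astype(int)
m=((i[:,:,2]>50)&(i[:,:,0]<80)&(i[:,:,2]>1.5*i[:,:,1])).astype(np.uint8)
n,l,s_,ce=cv2.connectedComponentsWithStats(m)
for k in range(1,n):
    if s_[k,4]>60:
        d=(ray(c,*ce[k],.18)[:2]-MID)*1000;print(s_[k],'as cap rail x,y',(d@V).round(1),(d@U).round(1))
t=arm.capture('top')
for n,u,v,z,P in [('beaker',345,265,.03,0),('wv',404,130,.03,0),('bv',223,129,.03,0)]:
    a=cv2.imread('pics/top0.png')[:,:,::-1][v-10:v+10,u-10:u+10].astype(int);b=t['img'][v-10:v+10,u-10:u+10].astype(int);print(n,abs(a-b).mean().round(1))
E
```

```text
[ 276  142  121   79 7531] as cap rail x,y -22.0 -1.8
[111 145  35  28 788] as cap rail x,y -37.2 -149.0
[ 433  188   44   40 1329] as cap rail x,y -0.5 83.5
beaker 2.3
wv 1.9
bv 49.6
```

```bash
python3 -c "
from station import arm
print(arm.close_job(), arm.get_state()['clock'])"
```

```text
the job is handed in; nothing more can be done
the job is handed in; nothing more can be done
```

The bottle is secured in the V fence and the stop is locked on the rail. I handed the job in at about 27 s of the 61 s allowed; no verdict was reported.

**What I did:** I picked the stop up by its handle, seated it on the rail and slid it until the bottle met the fence. I then pressed the handle about 6.5 mm and turned it a quarter turn anticlockwise (torque about 0.04 N m early in the turn). I re-set the pad, because the stop seemed to back off slightly during the turn. After that I let the handle up, released it and retracted.

**Last checks:**
- **Lock:** the bar lies 90.1° to the rail. Pulled up while still gripped, the handle caught at about 5 mm pressed (−5.7 N).
- **Pad:** it is pushed in about 4.3 to 5.3 mm. The two figures come from two reference values that differ by 1 mm. The reading did not change when the gripper let go.
- **Bottle:** its axis is at about y = 86 mm on the rail. The cap read 83.5 mm, which is a tilt of at most 0.03 rad, and part of that is viewing bias.
- **Beaker and white vial:** unchanged in the top view.

**Not confirmed:**
- **Brown vial:** its patch of the top picture differed, most likely because the arm was in the way, but I did not check this. The arm never worked near the vial.
- **Final overview:** the 12-picture limit refused my last view, so the end state rests on measurements.
- **Sideways position:** the handle read −3.1 mm sideways after release, while the pad read −1.4 mm and the tool −0.85 mm when last gripped. The handle figure is probably biased by its visible side, but it sits at the ±3 mm limit.

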